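Seat the splined scrub head in the brush cleaner and hold it down

TASK

Arm the make-up brush cleaner by pressing its plunger all the way down to its stop and letting it come back up. Then take the wide scrub head from its ring stand, turn it until its splined stem meshes with the drive socket, slide it fully home so its disc sits flush on the collar, and keep pressing it down there against the spring: the program finishes while the gripper is still holding the head down. Leave everything else on the dresser where it is.

Things in the scene. Friction and masses are not known exactly. Their poses are not given: they have to be found in the camera images.
- plunger_top (a point): Centre of the top of the brush cleaner's arming plunger: round grey mushroom button, 34 mm across, 10 mm thick, on a thin stem, 86 mm above the dresser when up. It goes straight down. It stands on one end of the cleaner's fixed white housing (110 x 200 mm, 40 mm high, its yaw varies); the drive socket is on the other end, the axes 105 mm apart.
- plunger (a joint): Plunger travel in m: 0 up, 0.012 at its stop. The spring takes 1.6 N to start and 6.4 N at the stop, and brings it back up by itself.
- socket_mouth (a point): Centre of the steel drive socket's mouth, level with the top of its grey collar (54 mm outside), 76 mm above the dresser; z up. Cross-shaped: two slots 7.5 mm wide, 27 mm long, along this frame's x and y, so the head fits in any of four quarter turns. It starts at any angle; friction holds it against moments under 0.12 N m. A sprung seat lies 20 mm deep in it.
- seat (a joint): Travel of the sprung seat in the socket in m: 0 untouched, 0.006 with the head fully home. The head's stem touches it 6 mm before home; it takes 3.2 N to start and 8 N at home, and lifts the head again if the pressing stops. At home the head's disc rests on the rigid collar.
- wide_head: Wide scrub head, 80 to 170 g, upright in a wooden ring stand (52 mm outside, 31 mm hole, 40 mm high). Origin: stem axis at the disc's underside, 40 mm up at the start; z up. Dark disc 62 mm wide, 10 mm thick; on it a white grip bar 30 mm long (x), 14 mm thick (y), 10 to 44 mm above the origin. Below it a 26 mm cross-shaped stem: ribs 24 mm long, 5 mm thick, along x and y, slimmer in the last 3 mm.
- stem_tip (a point): Lower end of the wide head's stem, on its axis, 26 mm below the head's origin; axes as the head.
- head_grip (a point): Point on the wide head's axis in the grip bar, 34 mm above the head's origin and 10 mm below the bar's top; axes as the head.
- narrow_head: Not to be used: a like scrub head with a 46 mm disc and the same grip bar, in a like ring stand. Origin at the underside of its disc. Which stand is nearer the robot varies.
- atomizer: Glass perfume atomizer, 45 x 45 mm, 87 mm high, on a 100 mm slate coaster 8 mm thick; leave alone. Origin under its centre.
- mug: Lime green ceramic mug, 80 mm across, 95 mm high, with brushes up to 150 mm high; leave alone. Origin under its centre.
- hair_clip: Chrome hair clip, 70 x 16 x 13 mm, lying on the dresser; leave alone. Origin under its centre.
- cream_jar: Closed jar, 60 mm across, 50 mm high; leave alone. Origin under its centre.
There are look-alikes about, which are no part of the job. Leave any purple or red look-alike of the part that bears plunger_top alone.

How it is judged:
By the outcome, as a careful person would: the job done as asked, in the order asked, and still so for the second after the job is handed in, while the arm keeps its last pose, push and grip.
It also fails if it takes over 53 s, if anything falls off the work surface, if the arm or the gripper's body presses on something with over 40 N, if the wrist force passes 120 N, or if a joint passes its speed limit or range.

ROBOT

A 6-joint arm with a two-finger parallel gripper is mounted at the origin on the work surface. World frame = base frame: x ahead of the robot, y to its left, z up, the work surface at z = 0. Lengths are in m, angles in rad, forces in N, time in s.
With the tool pointing down it reaches from about 0.375 to 0.925 m from the base axis. Payload 5.7 kg.
Tool frame: the origin (TCP) lies midway between the tips of the shut fingers; the grasp point (between the pads) lies 19 mm behind it; z points along the fingers, x is the direction in which the jaws open and shut, and the axes are right-handed (so a half turn about z gives the same grasp; the last joint's range is limited). The gripper opens to 88 mm and grips with 3 to 60 N. Pads are 20 mm wide; open, the fingers measure 115 mm over their backs; the gripper's body (75 mm by 178 mm) begins 61 mm behind the grasp point.
Start: joints at [0.991, 0.359, 1.51, -0, 1.272, -0.115], TCP at [0.269, 0.536, 0.223] pointing down, gripper open.
Joint ranges: [-2.97, 2.97], [-1.01, 2.36], [0.21, 2.38], [-0.96, 4.11], [0.2, 2.71], [-2.98, 2.98]. Speed limits (rad/s): [2.39, 2.39, 3.14, 3.14, 3.14, 3.14].

INTERFACE

Orientations are given as a unit quaternion [x, y, z, w].
In Python, from bench import move_ptp, servo_line, goto_joints, move_gripper, sleep, inverse_kinematics, capture, PlanningError, close_job, spot_in, silhouettes, current_clock, current_joint_pos, current_qvel, current_joint_torque, current_position, current_orientation, current_force, current_torque, current_finger_gap gives the robot as it stands. Calls block until the motion is done:
- move_ptp(position, orientation): joint-space move of the TCP to a pose.
- servo_line(position, orientation=None, rate=0.15, contact_N=None): straight line of the TCP; orientation=None keeps the orientation; rate is the mean speed in m/s. With contact_N (N) it stops when the force on the tool has changed by that much, and returns True; else False.
- goto_joints(angles): joint-space move.
- move_gripper(opening): finger opening in m; the grip force is fixed at half the most; returns when the fingers have stopped.
- sleep(seconds).
- inverse_kinematics(position, orientation): joint angles nearest the present ones, or None.
- capture(name): name is "scene" or "side" or "wrist"; returns a dict with "image" (420x560x3 uint8, blue, green, red), "range_z" (420x560 float32, m along the optical axis (not along the pixel's ray), 0 where there is no reading), "intrinsics" (3x3 intrinsics, pixels), "R" (3x3) and "t" (3): a world point X has camera coordinates R X + t. Camera axes: x right, y down, z forward; pixel columns grow to the right and rows downward; lengths in m; the calibration is good to about 2 mm. The wrist camera is an equidistant fisheye: a pixel r from the principal point sees the ray r / f radians off the axis. A picture is of the moment at which its call begins.
A pose or a line that the arm cannot do raises PlanningError and nothing moves.
- close_job(): hands the job in, once; it reports no verdict.
Trained networks look in the newest picture that a camera, given by its name, has taken for a name from the list of things; names that differ only in an ending like _2 or _b are one class to them, and where a whole thing is asked for, a point or a joint stands for the part that bears it (a point fixed in the world has none). Each returns a list of dicts, best first, with "conf" (0 to 1); they miss things now and then, are a little off and sometimes report something else, mostly with a low value. They report only what shows in the picture. A call takes as long as a camera call. They do not tell look-alikes from the thing itself.
- spot_in(camera, query): "xy" ([column, row] in pixels, amid what is visible of it).
- silhouettes(camera, query): "region" (420x560 bool, what is visible of it) and "xy" ([column, row] in pixels, amid what is visible of it).
Readings, each from a call of its own:
- current_clock(): time.
- current_joint_pos(): joint angles.
- current_qvel(): joint speeds.
- current_joint_torque(): joint torques, N m.
- current_position(): TCP position.
- current_orientation(): TCP orientation.
- current_force(): force on the tool from outside, world axes, zero at the start.
- current_torque(): the same for the moment, N m.
- current_finger_gap(): finger opening in m.
Only numpy, scipy, OpenCV 4.12 (cv2) and the standard library are available. Lean on these libraries where they do the work, as an engineer would, in place of code of your own. Each camera call takes 0.05 s, during which the arm holds its last target.

## Working session

There is one attempt and no reset: what is moved stays moved. The work goes in short steps, each a Python script; the robot and the scene stay as the last script left them, time stands still between calls to the robot, and variables do not carry over. Pictures are saved under pics/ and viewed, and the job is handed in when it is done.

```bash
ls; mkdir -p pics
cat > h.py <<'E'
from bench import *
import numpy as np, cv2
def snap(name,fn):
    c=capture(name); cv2.imwrite('pics/'+fn,c['image']); np.savez('pics/'+fn[:-4]+'.npz',**c); return c
def cloud(c):
    K=c['intrinsics'];z=c['range_z'];v,u=np.mgrid[:420,:560]
    P=np.stack([(u-K[0,2])/K[0,0]*z,(v-K[1,2])/K[1,1]*z,z],-1)
    return (P-c['t'])@c['R']
E
python3 - <<'E'
from h import *
print(current_clock())
for n in("scene","side"):
    c=snap(n,n+'1.png'); print(n,c['intrinsics'].tolist(),c['R'].tolist(),c['t'])
    X=cloud(c)
    for q in("plunger_top","plunger","socket_mouth","wide_head","narrow_head","head_grip","atomizer","mug","hair_clip","cream_jar"):
        for d in spot_in(n,q)[:4]:
            u,v=map(int,map(round,d['xy'])); print(n,q,round(d['conf'],2),u,v,X[min(v,419),min(u,559)].round(3), c['range_z'][v,u])
print(current_clock())
E
```

```text
pics
0.0
scene [[413.1884714796568, 0.0, 274.849120457763], [0.0, 413.1884714796568, 211.03731280127005], [0.0, 0.0, 1.0]] [[-0.7151749757307106, 0.6986413080505673, -0.020617390086291706], [0.42294864366506113, 0.40909702823545924, -0.8085505960116542], [-0.5564523330083748, -0.5869752500525965, -0.5880653508881717]] [ 0.44167707 -0.09335296  1.25075861]
scene plunger_top 0.7 467 242 [0.289 0.258 0.084] 0.8891722
scene plunger_top 0.66 289 154 [ 0.271 -0.292  0.087] 1.2204667
scene plunger_top 0.53 229 134 [ 0.298 -0.539  0.08 ] 1.3542128
scene plunger 0.63 425 301 [0.469 0.268 0.049] 0.8041847
scene plunger 0.61 465 245 [0.302 0.259 0.084] 0.88123626
scene plunger 0.56 291 159 [ 0.228 -0.325  0.041] 1.2904505
scene plunger 0.55 226 133 [ 0.304 -0.548  0.083] 1.3541827
scene socket_mouth 0.53 284 217 [ 0.487 -0.1    0.071] 0.99739695
scene socket_mouth 0.49 516 248 [0.221 0.337 0.073] 0.886993
scene socket_mouth 0.48 253 139 [ 0.259 -0.466  0.073] 1.3373473
scene wide_head 0.56 425 300 [0.471 0.268 0.053] 0.800545
scene narrow_head 0.79 369 351 [0.64  0.257 0.05 ] 0.7144148
scene he
[... 1190 characters left out ...]
unger 0.4 214 144 [0.29  0.243 0.088] 1.5547112
side socket_mouth 0.73 198 346 [ 0.26  -0.465  0.074] 1.0525832
side socket_mouth 0.65 190 254 [ 0.233 -0.206  0.079] 1.2331779
side socket_mouth 0.5 198 131 [0.234 0.35  0.066] 1.6427628
side wide_head 0.77 268 146 [0.46  0.258 0.059] 1.5988166
side narrow_head 0.48 318 143 [0.621 0.241 0.072] 1.590165
side head_grip 0.74 268 146 [0.46  0.258 0.059] 1.5988166
side atomizer 0.85 366 189 [0.729 0.013 0.066] 1.438449
side atomizer 0.69 264 148 [0.447 0.262 0.048] 1.607615
side mug 0.87 367 286 [ 0.648 -0.355  0.094] 1.1484147
side hair_clip 0.71 263 196 [0.431 0.064 0.017] 1.4856985
side cream_jar 0.69 280 327 [ 0.439 -0.417  0.047] 1.1196249
1.1
```

View pics/scene1.png

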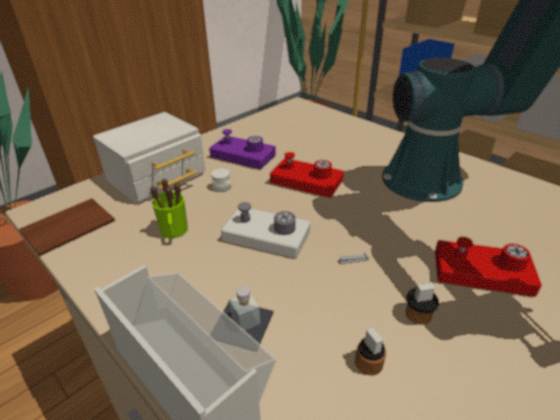

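View pics/side1.png

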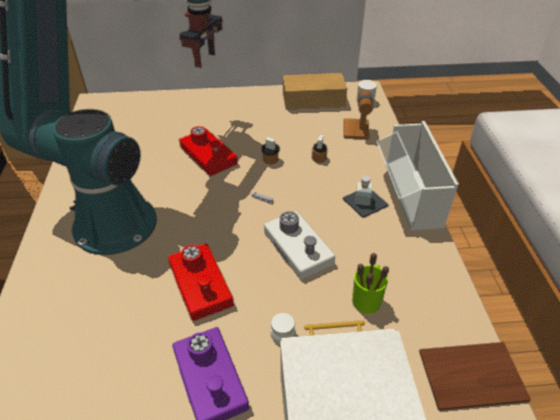

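The white cleaner is mid-scene: its socket is at scene (284,218) and its plunger at (244,209). The wide head is at scene (422,300), and the narrow one at (369,351) is farther out. Next I'll look closer with the wrist camera.

```bash
cat >> h.py <<'E'
from scipy.spatial.transform import Rotation as Ro
def down(a):
    c,s=np.cos(a),np.sin(a)
    return Ro.from_matrix(np.array([[c,s,0],[s,-c,0],[0,0,-1.]])).as_quat()
def wproj(c,X):
    p=c['R']@np.asarray(X)+c['t']; K=c['intrinsics']; r=np.hypot(p[0],p[1]); th=np.arctan2(r,p[2])
    return np.array([K[0,2]+K[0,0]*th*p[0]/r,K[1,2]+K[1,1]*th*p[1]/r])
def wcloud(c):
    K=c['intrinsics'];z=c['range_z'];v,u=np.mgrid[:420,:560]
    x=(u-K[0,2])/K[0,0];y=(v-K[1,2])/K[1,1];th=np.maximum(np.hypot(x,y),1e-9)
    k=np.tan(th)/th
    P=np.stack([x*k*z,y*k*z,z],-1); return (P-c['t'])@c['R']
def wplane(c,uv,h):
    K=c['intrinsics'];uv=np.atleast_2d(uv).astype(float)
    x=(uv[:,0]-K[0,2])/K[0,0];y=(uv[:,1]-K[1,2])/K[1,1];th=np.maximum(np.hypot(x,y),1e-9)
    d=np.stack([np.sin(th)*x/th,np.sin(th)*y/th,np.cos(th)],-1)@c['R']; o=-c['R'].T@c['t']
    return o+d*((h-o[2])/d[:,2])[:,None]
E
python3 - <<'E'
from h import *
R=Ro.from_quat(current_orientation()).as_matrix();print(R.round(2).tolist())
a=np.arctan2(R[1,0],R[0,0]);print(a)
move_ptp([0.44,0.27,0.26],down(np.pi/2) )
print(current_joint_pos(),current_clock())
c=snap('wrist','w1.png')
o=-c['R'].T@c['t'];print(o,c['intrinsics'],c['R'].round(3).tolist())
for q in('head_grip','wide_head','narrow_head'):
    for d in spot_in('wrist',q): print(q,d)
E
```

```text
[[0.45, 0.89, -0.0], [0.89, -0.45, -0.0], [-0.0, -0.0, -1.0]]
1.1060211898567816
[ 4.17243805e-01  2.03710989e-01  1.63664878e+00  4.72760452e-04
  1.30108011e+00 -1.15330757e+00] 2.3083
[0.36852977 0.27022773 0.42167896] [[325.1922621    0.         276.03036659]
 [  0.         325.1922621  214.07906502]
 [  0.           0.           1.        ]] [[-0.001, 1.0, 0.001], [0.965, 0.0, 0.26], [0.26, 0.001, -0.965]]
head_grip {'xy': [268.5, 211.2], 'conf': 0.59}
wide_head {'xy': [268.0, 212.0], 'conf': 0.8}
narrow_head {'xy': [268.0, 342.2], 'conf': 0.71}
```

View pics/w1.png

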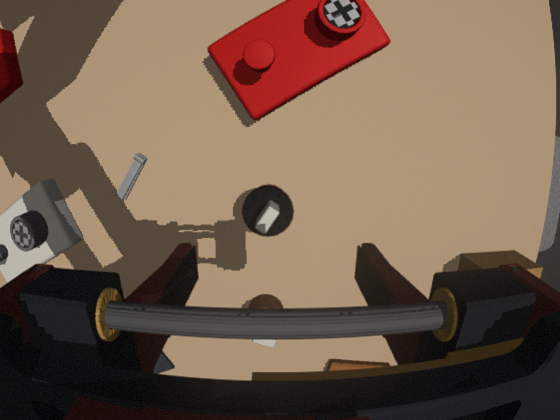

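The head's dark disc sits at (268,211) with the white bar tilted in the image. The red decoy is above it.

Run:
```python
from h import *
c=np.load('pics/w1.npz'); X=wcloud(c); im=c['image']
P=X[180:240,235:300]; v,u=np.mgrid[180:240,235:300]
m=(P[...,2]>0.077)&(P[...,2]<.095)
pts=P[m]; print(m.sum(),pts.mean(0))
box=cv2.minAreaRect((pts[:,:2]*1000).astype(np.float32));print('bar',box)
uv=np.stack([u[m],v[m]],-1)
q=wplane(c,uv,0.084)[:,:2]*1000; print('bar plane',cv2.minAreaRect(q.astype(np.float32)))
md=(P[...,2]>0.043)&(P[...,2]<.056); d=wplane(c,np.stack([u[md],v[md]],-1),0.05)[:,:2]*1000
print('disc',cv2.minEnclosingCircle(d.astype(np.float32)),md.sum())
cv2.imwrite('pics/w1z.png',cv2.resize(im[170:250,220:320],None,fx=7,fy=7,interpolation=cv2.INTER_CUBIC))
```

```text
354 [0.4658105  0.26092526 0.08333723]
bar ((466.7822265625, 260.7919616699219), (14.198234558105469, 30.124465942382812), 56.15708923339844)
bar plane ((465.8355712890625, 260.8830871582031), (14.231201171875, 30.53812026977539), 56.809974670410156)
disc ((465.98297119140625, 260.76800537109375), 31.077552795410156) 1607
```

View pics/w1z.png

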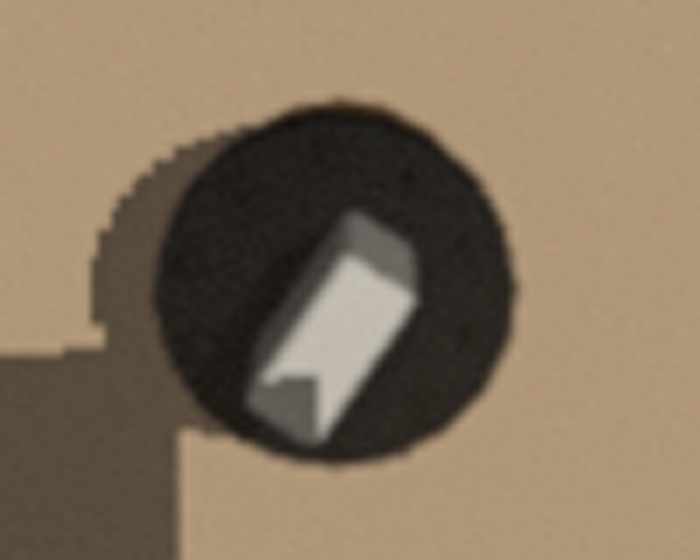

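Run:
```python
from h import *
move_ptp([0.47,-0.15,0.26],down(np.pi/2) )
print(current_joint_pos(),current_clock(),current_force())
c=snap('wrist','w2.png')
for q in('plunger_top','socket_mouth'):
    for d in spot_in('wrist',q)[:3]: print(q,d, wplane(c,d['xy'],.086 if q[0]=='p' else .076))
```

```text
[-4.47638421e-01  1.68911006e-01  1.68168108e+00  4.77996808e-04
  1.29113720e+00 -2.01939808e+00] 4.0583 [-0.2147039   0.55436979 -0.39510754]
plunger_top {'xy': [240.7, 251.9], 'conf': 0.76} [[ 0.53318981 -0.1884283   0.086     ]]
plunger_top {'xy': [148.5, 18.2], 'conf': 0.62} [[ 0.26936129 -0.2880547   0.086     ]]
plunger_top {'xy': [557.3, 75.3], 'conf': 0.52} [[0.29272141 0.2343843  0.086     ]]
socket_mouth {'xy': [326.2, 213.9], 'conf': 0.97} [[ 0.49191505 -0.09347093  0.076     ]]
socket_mouth {'xy': [36.4, 44.1], 'conf': 0.6} [[ 0.26555574 -0.45867443  0.076     ]]
```

View pics/w2.png

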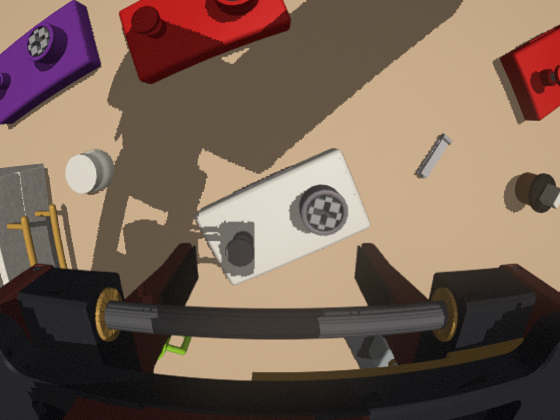

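The white unit has its plunger at (240,250) and its socket at (325,211). I'll fit both precisely.

Run:
```python
from h import *
c=np.load('pics/w2.npz'); X=wcloud(c); im=c['image']
v,u=np.mgrid[:420,:560]
def fit(m,h):
    d=wplane(c,np.stack([u[m],v[m]],-1),h)[:,:2]*1000
    print(m.sum(),cv2.minEnclosingCircle(d.astype(np.float32)),d.mean(0),X[m][:,2].mean())
    return d
B=lambda a,b,r:(abs(u-a)<r)&(abs(v-b)<r)
fit(B(240,250,30)&(X[...,2]>.08)&(X[...,2]<.095),.086)
d=fit(B(325,211,35)&(X[...,2]>.071)&(X[...,2]<.085),.076)
cv2.imwrite('pics/w2z.png',cv2.resize(im[180:245,290:360],None,fx=8,fy=8,interpolation=cv2.INTER_CUBIC))
# rectified top view at z=.076 centred on collar, 0.2mm/px
cx,cy=cv2.minEnclosingCircle(d.astype(np.float32))[0]
g=np.arange(-32,32,.2)/1000
gx,gy=np.meshgrid(cx/1000+g,cy/1000+g)
uv=np.array([wproj(c,[x,y,.076]) for x,y in zip(gx.ravel(),gy.ravel())]).reshape(gx.shape+(2,)).astype(np.float32)
r=cv2.remap(im,uv[...,0],uv[...,1],cv2.INTER_CUBIC); cv2.imwrite('pics/rect.png',cv2.resize(r,(576,576)))  # col=x,row=y
rz=cv2.remap(X[...,2].astype(np.float32),uv[...,0],uv[...,1],cv2.INTER_NEAREST)
np.savez('pics/rect.npz',r=r,rz=rz,c=[cx,cy])
cv2.imwrite('pics/rectz.png',cv2.resize(np.clip((rz-.04)/.045*255,0,255).astype(np.uint8),(576,576),interpolation=cv2.INTER_NEAREST))
```

```text
687 ((533.0166625976562, -190.0120391845703), 17.606714248657227) [ 533.07315208 -189.80369361] 0.08521480968883714
1259 ((490.2189025878906, -95.94274139404297), 27.02419090270996) [489.86016464 -96.19369056] 0.0752938751542431
```

View pics/rect.png

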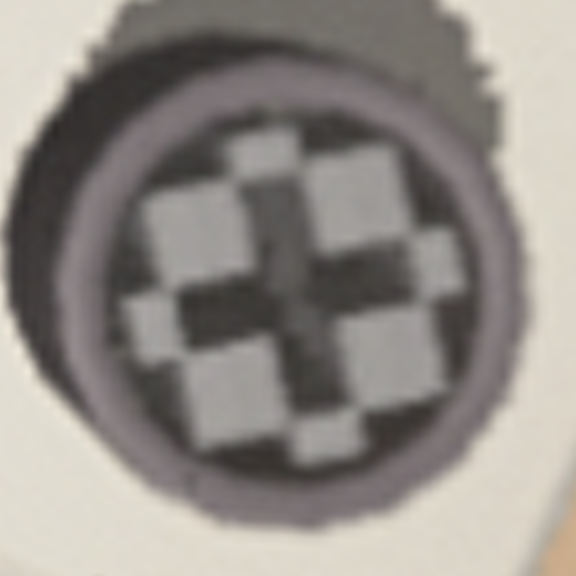

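View pics/rectz.png

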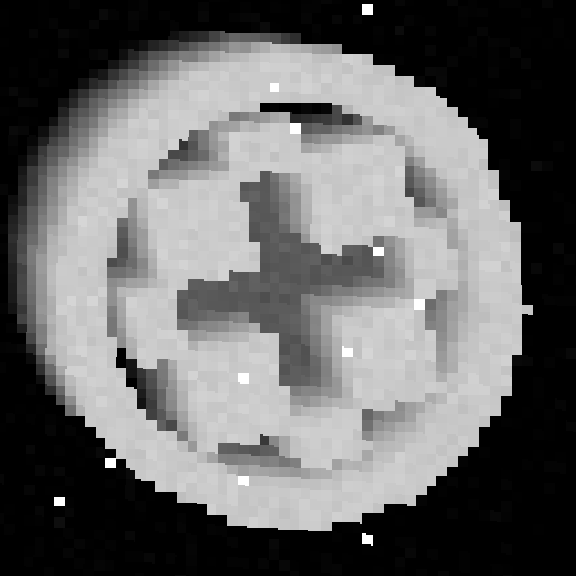

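Socket: four blocks, with end pads at rect px (264,155), (327,437), (153,328) and (437,263). That puts its centre at about (0.491,-0.095) and the cross at about -12.8°. A view with the tool flipped should cancel the camera bias.

```bash
cat >> h.py <<'E'
def rect(c,cx,cy,h,fn,half=.032):
    g=(np.arange(576)+.5)/576*2*half-half; gx,gy=np.meshgrid(cx+g,cy+g)
    p=np.stack([gx,gy,np.full_like(gx,h)],-1)@c['R'].T+c['t']; K=c['intrinsics']
    r=np.hypot(p[...,0],p[...,1]); k=np.arctan2(r,p[...,2])/r
    u=(K[0,2]+K[0,0]*k*p[...,0]).astype(np.float32);v=(K[1,2]+K[1,1]*k*p[...,1]).astype(np.float32)
    im=cv2.remap(c['image'],u,v,cv2.INTER_CUBIC)
    cv2.imwrite('pics/'+fn,im); return im
E
python3 - <<'E'
from h import *
move_ptp([0.51,-0.14,0.26],down(-np.pi/2) )
print(current_joint_pos(),current_clock())
c=snap('wrist','w3.png')
a=rect(c,.491,-.0951,.076,'r3s.png'); b=rect(c,.533,-.190,.086,'r3p.png')
c2=np.load('pics/w2.npz'); d=rect(c2,.533,-.190,.086,'r2p.png');e=rect(c2,.491,-.0951,.076,'r2s.png')
m=np.vstack([np.hstack([e,a]),np.hstack([d,b])]); m=cv2.resize(m,(600,600))
cv2.line(m,(150,0),(150,600),(0,255,0),1);cv2.line(m,(450,0),(450,600),(0,255,0),1)
cv2.line(m,(0,150),(600,150),(0,255,0),1);cv2.line(m,(0,450),(600,450),(0,255,0),1)
cv2.circle(m,(150,450),int(.017/.064*300),(0,0,255),1);cv2.circle(m,(450,450),int(.017/.064*300),(0,0,255),1)
cv2.imwrite('pics/cmp.png',m)
E
```

```text
[-3.98564146e-01  2.22560710e-01  1.61153020e+00  1.80954555e-05
  1.30752413e+00  1.17190223e+00] 6.9
```

View pics/cmp.png

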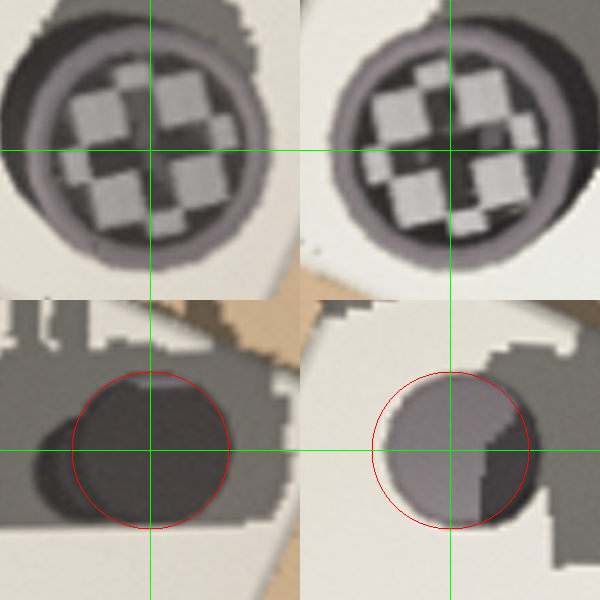

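View pics/r3s.png

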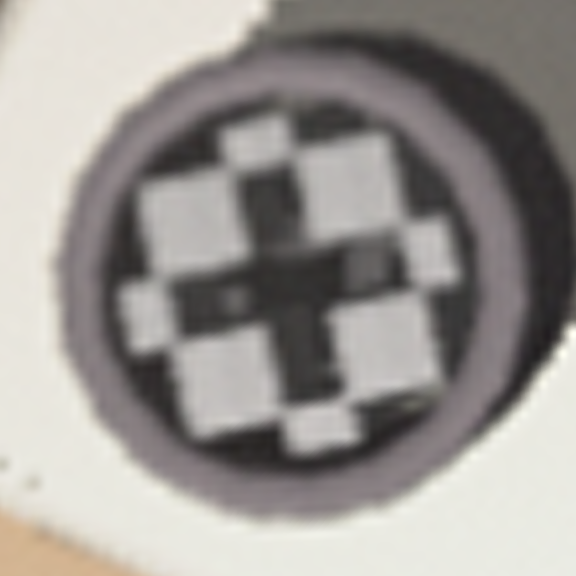

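Run:
```python
from h import *
v,u=np.mgrid[:420,:560]
for f in('w2','w3'):
    c=np.load(f'pics/{f}.npz'); X=wcloud(c); print(f,'cam',-c['R'].T@c['t'])
    for (p,h) in(((.533,-.19),.086),((.491,-.0953),.076)):
        d=np.hypot(X[...,0]-p[0],X[...,1]-p[1])
        m=(d<.04)&(X[...,2]>h-.004)&(X[...,2]<h+.01)
        z=np.median(X[m][:,2]); q=X[m][:,:2]*1000
        print(m.sum(),z,q.mean(0),cv2.minEnclosingCircle(q.astype(np.float32)), wproj(c,[*p,h]))
```

```text
w2 cam [ 0.39887751 -0.14955618  0.42168286]
662 0.08547970538511307 [ 533.80333696 -190.02918398] ((534.4706420898438, -190.33897399902344), 17.180130004882812) [239.29393364 251.72809096]
1221 0.0755270745241471 [490.13867254 -96.05975774] ((490.7980651855469, -95.829345703125), 26.917701721191406) [324.61017564 213.10042089]
w3 cam [ 0.5807048  -0.14022186  0.42169174]
768 0.08542562853489376 [ 535.48908124 -189.68266949] ((535.316162109375, -190.3634796142578), 17.18045997619629) [323.57043023 174.729343  ]
1247 0.07552358272956511 [491.87313    -95.76748768] ((490.70379638671875, -95.54170227050781), 27.25718116760254) [235.31057315 211.00202774]
```

View pics/w3.png

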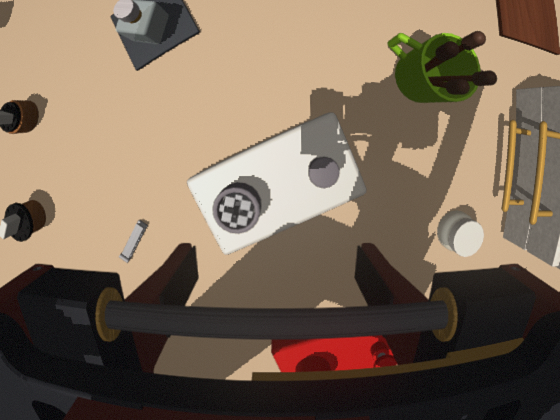

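Run:
```python
from h import *
o=down(-np.pi/2)
move_gripper(0.0)
move_ptp([0.5345,-0.190,0.10],o)
print(current_clock(),current_joint_pos().round(2) if hasattr(current_joint_pos(),'round') else 0,current_force())
f0=np.array(current_force())
r=servo_line([0.5345,-0.190,0.066],o,rate=0.025,contact_N=11)
sleep(0.15)
print(r,current_position(),np.array(current_force())-f0,current_clock())
snap('side','s2.png');snap('scene','sc2.png')
servo_line([0.5345,-0.190,0.10],o,rate=0.08)
c=snap('scene','sc3.png');snap('side','s3.png')
print(current_position(),current_force(),current_clock())
a=cv2.imread('pics/s2.png')[200:300,240:380];b=cv2.imread('pics/s3.png')[200:300,240:380]
cv2.imwrite('pics/press.png',cv2.resize(np.hstack([a,b]),None,fx=2.8,fy=2.8))
```

```text
9.0083 [-0.46  0.45  1.71  0.    0.98  1.11] [0.51709452 0.38010589 0.22952908]
True [ 0.53456592 -0.18998447  0.0743258 ] [-2.2781703  -0.59903493  8.368607  ] 10.1417
[ 0.53392436 -0.18973918  0.09942999] [ 0.64545951  0.4256485  -0.18949195] 10.8167
```

View pics/press.png

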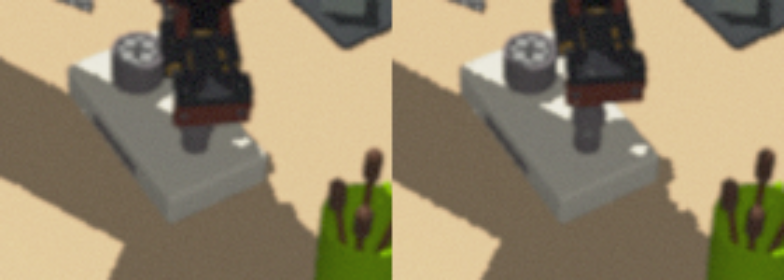

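The first press reached z=0.0743 at 8.4 N, right at the stop. A second, firmer press will confirm it bottoms out.

Run:
```python
from h import *
o=down(-np.pi/2)
servo_line([0.5345,-0.190,0.080],o,rate=0.08)
r=servo_line([0.5345,-0.190,0.062],o,rate=0.03,contact_N=16)
sleep(0.1)
print(r,current_position(),current_force(),current_clock())
servo_line([0.5345,-0.190,0.12],o,rate=0.12)
c=snap('side','s4.png')
X=cloud(c); d=np.hypot(X[...,0]-.5345,X[...,1]+.19); print(current_force(),current_clock())
move_gripper(0.05)
g=np.deg2rad(56.5-180)
move_ptp([0.466,0.261,0.13],down(g))
print(current_joint_pos(),current_clock())
cv2.imwrite('pics/s4z.png',cv2.resize(c['image'][200:300,240:380],None,fx=4,fy=4))
snap('wrist','w5.png')
```

```text
True [ 0.53484559 -0.19019402  0.07426338] [-3.02892898  0.91593938 11.14350333] 11.6917
[0.27314075 0.51905415 0.28254928] 12.2833
[ 3.80202710e-01  3.70564315e-01  1.75818650e+00 -3.46234060e-04
  1.01261822e+00  2.53608830e+00] 14.8583
```

View pics/s4z.png

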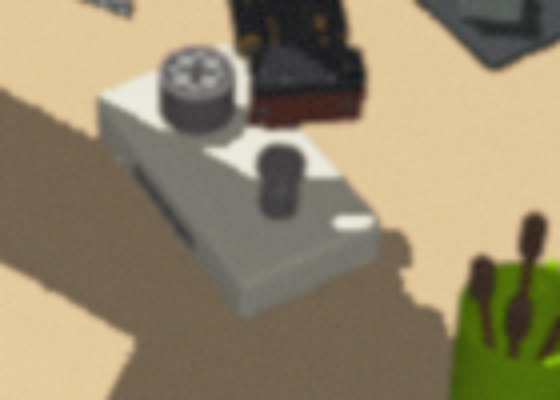

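View pics/w5.png

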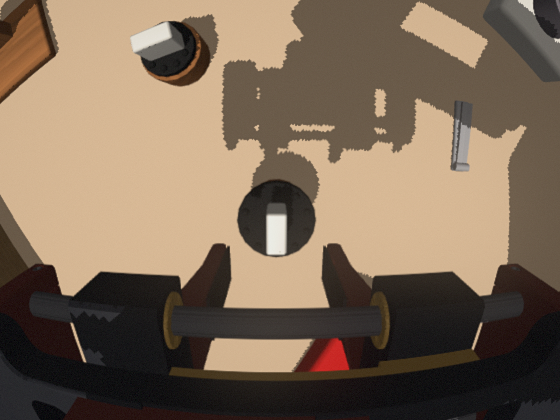

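The plunger hit its stop (same z, 11 N) and is back up. The bar at (276,228) lines up between the jaws, so I'll refine the fit and grasp.

Run:
```python
from h import *
v,u=np.mgrid[:420,:560]
c=np.load('pics/w5.npz');X=wcloud(c);d=np.hypot(X[...,0]-.466,X[...,1]-.261)
m=(d<.03)&(X[...,2]>.078)&(X[...,2]<.095);print(m.sum(),np.median(X[m][:,2]))
print(cv2.minAreaRect((wplane(c,np.stack([u[m],v[m]],-1),.084)[:,:2]*1000).astype(np.float32)))
print(cv2.minAreaRect((X[m][:,:2]*1000).astype(np.float32)))
m=(d<.036)&(X[...,2]>.044)&(X[...,2]<.056)
print(cv2.minEnclosingCircle((wplane(c,np.stack([u[m],v[m]],-1),.05)[:,:2]*1000).astype(np.float32)))
```

```text
829 0.08351932184792814
((467.12298583984375, 258.93414306640625), (13.29386043548584, 29.938310623168945), 56.066871643066406)
((466.3097839355469, 259.4667663574219), (13.459114074707031, 29.40049171447754), 56.05475616455078)
((467.1304626464844, 259.4093933105469), 30.59920883178711)
```

Run:
```python
from h import *
o=down(np.deg2rad(56.3-180))
servo_line([0.4666,0.260,0.10],o,rate=0.1)
servo_line([0.4666,0.260,0.055],o,rate=0.08)
print(current_force(),current_position())
move_gripper(0.0)
print('gap',current_finger_gap(),current_position(),current_force())
servo_line([0.4666,0.260,0.12],o,rate=0.08)
snap('wrist','w6.png')
print('gap',current_finger_gap(),current_force(),current_torque(),current_clock())
move_ptp([0.491,-0.0954,0.16],down(np.deg2rad(77.2-180)))
print(current_position(),current_joint_pos(),current_clock())
snap('wrist','w7.png')
```

```text
[ 0.506497   -0.0143223  -0.38425864] [0.46676313 0.26009179 0.05511818]
gap 0.013875749650822125 [0.4667098  0.26002893 0.05516447] [-1.01187707  1.10481017  1.75701296]
gap 0.013689601864494782 [ 0.70434962 -0.36059742 -1.60851157] [ 0.03146009  0.12002792 -0.01013237] 17.7333
[ 0.49091285 -0.09473268  0.15975311] [-3.29159352e-01  2.87793954e-01  1.79849901e+00  4.20359502e-04
  1.05586366e+00  1.46486369e+00] 19.075
```

View pics/w7.png

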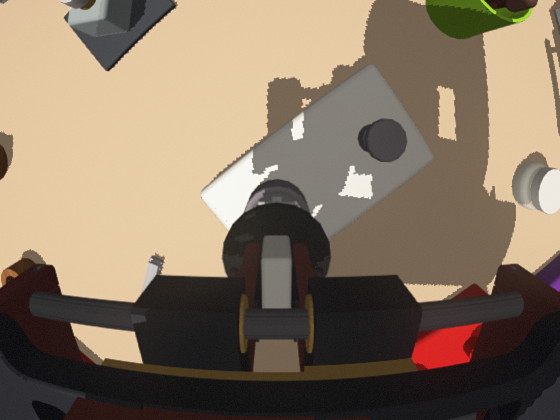

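The head is in the grip, with its disc at (276,240) and the socket just showing behind it. I'll check the disc's offset from the TCP.

Run:
```python
from h import *
from scipy.optimize import least_squares
v,u=np.mgrid[:420,:560]
c=np.load('pics/w7.npz');X=wcloud(c)
m=(X[...,2]>.148)&(X[...,2]<.159)&(abs(u-276)<70)&(v<290)&(v>170)
print(m.sum(),np.median(X[m][:,2]))
cs,_=cv2.findContours(m.astype(np.uint8),cv2.RETR_EXTERNAL,cv2.CHAIN_APPROX_NONE)
k=max(cs,key=len)[:,0]; k=k[(k[:,1]<262)]
P=wplane(c,k,.1548)[:,:2]
r=np.hypot(P[:,0]-.491,P[:,1]+.095); P=P[(r>.024)&(r<.037)]
f=lambda p:np.hypot(P[:,0]-p[0],P[:,1]-p[1])-.031
s=least_squares(f,[.491,-.095],loss='soft_l1',f_scale=.0005);print(len(P),s.x,np.abs(s.fun).mean())
# bar axis angle from bar top pixels
m=(X[...,2]>.18)&(X[...,2]<.195)&(abs(u-276)<16)&(v<310)&(v>232);print(m.sum(),cv2.minAreaRect((wplane(c,np.stack([u[m],v[m]],-1),.189)[:,:2]*1000).astype(np.float32)))
```

```text
4197 0.15426825569691868
161 [ 0.49097774 -0.09503627] 0.00044567789221858277
1727 ((495.0460205078125, -95.98799133300781), (14.141251564025879, 29.121549606323242), 77.28243255615234)
```

Run:
```python
from h import *
o=down(np.deg2rad(77.2-180))
servo_line([0.491,-0.0954,0.122],o,rate=0.08); sleep(.2)
print(current_position(),current_force(),current_torque())
r=servo_line([0.491,-0.0954,0.0985],o,rate=0.025,contact_N=6)
sleep(.1)
print(r,current_position(),current_force(),current_torque(),current_finger_gap(),current_clock())
```

```text
[ 0.49147142 -0.09553744  0.12252804] [ 0.28620374 -0.10017358 -0.87496744] [ 0.04244998  0.16540104 -0.0017146 ]
False [ 0.4911517  -0.09543821  0.09868909] [-0.08376578  0.39992953 -0.54203416] [ 0.02120962  0.17684514 -0.0027504 ] 0.013891925772953485 21.1417
```

It meshed on the first go. Now I'll press it home.

Run:
```python
from h import *
o=down(np.deg2rad(77.2-180))
r=servo_line([0.491,-0.0954,0.086],o,rate=0.02,contact_N=18)
print(r,current_position(),current_force())
for i in range(3):
    sleep(.3); print(current_position(),current_force(),current_torque(),current_finger_gap(),current_clock())
snap('side','s8.png');snap('scene','sc8.png');snap('wrist','w8.png')
a=cv2.imread('pics/s8.png')[180:290,230:370];b=cv2.imread('pics/sc8.png')[150:260,220:360]
cv2.imwrite('pics/end.png',cv2.resize(np.hstack([a,b]),None,fx=2.8,fy=2.8,interpolation=cv2.INTER_CUBIC))
```

```text
True [ 0.49151876 -0.09555499  0.09099201] [-0.39361781  0.39267746  6.30778374]
[ 0.49152977 -0.09555171  0.09105875] [-0.22549402 -0.83191801  6.37850374] [ 0.05743364  0.3623438  -0.03085022] 0.013921252933331244 21.9083
[ 0.49153465 -0.09557129  0.09105441] [-0.70112863  0.92975006  6.37856968] [0.07358141 0.32531523 0.02651938] 0.013646153888018757 22.2083
[ 0.49153109 -0.09555367  0.09105845] [-0.53545509  0.16374826  7.00291409] [ 0.07268181  0.31935622 -0.03659676] 0.014082094342177387 22.5083
```

View pics/end.png

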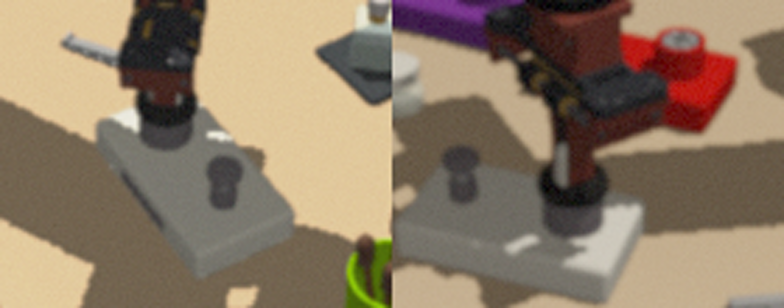

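View pics/w8.png

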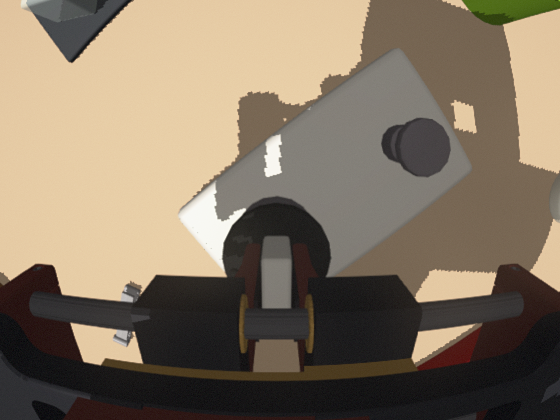

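The disc looks seated, but about 7.5 N of push only just matches the 8 N the spring needs. I'll press more firmly.

Run:
```python
from h import *
o=down(np.deg2rad(77.2-180))
z=.0905
for i in range(8):
    r=servo_line([0.491,-0.0954,z],o,rate=0.005,contact_N=25); sleep(.2)
    F=np.mean([current_force() for _ in range(5)],0)
    print(r,z,np.round(current_position(),5),F,current_clock())
    if F[2]>16 or r: break
    z-=.0008
```

```text
False 0.0905 [ 0.49153 -0.09555  0.0909 ] [-0.72165071  0.43399186  6.65987926] 23.1083
False 0.0897 [ 0.49155 -0.09557  0.09079] [-2.87158372  0.47575613 13.68909031] 23.6167
False 0.0889 [ 0.49154 -0.09554  0.09073] [-5.45077042  1.32828249 22.30953052] 24.125
```

Position barely moves while the force climbs to 22 N, so the disc is on the rigid collar. I'll check the disc height and that the push holds, then hand it in.

Run:
```python
from h import *
sleep(1.0)
print(current_position(),np.mean([current_force() for _ in range(5)],0),current_torque(),current_finger_gap(),current_clock())
c=snap('wrist','w9.png');X=wcloud(c);v,u=np.mgrid[:420,:560]
m=(abs(u-276)<45)&(v<232)&(v>205)&(X[...,2]>.07);print('disc top z',np.median(X[m][:,2]),m.sum())
a=cv2.imread('pics/side1.png').astype(int)
s=snap('side','s9.png')['image']
for n in('wide_head','plunger_top','mug','hair_clip','cream_jar','narrow_head','atomizer'):
    print(n,[(d['xy'],round(d['conf'],2)) for d in spot_in('side',n)[:3]])
```

```text
[ 0.49155346 -0.0955609   0.09074415] [-5.04413566  1.48288792 23.27349858] [0.32299499 1.06655258 0.00618931] 0.013386727001176917 25.125
disc top z 0.08564094090352907 1881
wide_head [([287.4, 219.3], 0.79)]
plunger_top [([205.0, 280.8], 0.69), ([212.8, 382.7], 0.52), ([308.4, 239.8], 0.4)]
mug [([367.0, 284.9], 0.59)]
hair_clip []
cream_jar [([284.8, 326.5], 0.88), ([311.1, 239.1], 0.68)]
narrow_head [([317.5, 143.1], 0.73)]
atomizer [([364.0, 190.1], 0.56)]
```

View pics/s9.png

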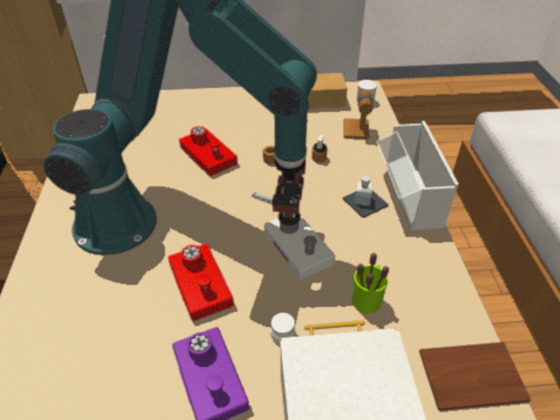

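The disc top reads 0.0856 m against a nominal 0.086 (this camera usually reads about 0.5 mm low). The head is at (288,222). The empty stand at (270,154), the clip at (262,196), and the narrow head, mug, atomizer and jar are all where they were.

```bash
python3 -c "
from h import *
close_job()"
```

```text
the job is handed in; nothing more can be done
```

The job is handed in. The plunger is armed, and the wide head is meshed, fully home and still held down by the gripper. I handed it in at about 25 s of the 53 s allowed.

- **Plunger:** I pressed the white cleaner's plunger twice. Both presses stopped at z ≈ 0.0743 m (nominal stop 0.074 m), at 8.4 N and then 11 N. A camera view showed it back up afterwards.
- **Scrub head:** I took the wide head from its stand and turned it about 21° to match the socket. It slid in on the first try without resistance.
- **Pressing:** My first press left only about 7.5 N, borderline for the 8 N spring, so I pressed harder. The push then held at about 23 N for the second I watched it, with the position hardly changing. The disc top measured 0.0856 m (flush is 0.086 m), so it is resting on the collar.
- **Surroundings:** In the last side picture everything else was where it started. The detector missed the hair clip in that picture, but I could see it by eye in its original place.

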